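Re-pin the telescope arm of a spectrometer at its stop block

ROBOT

A 6-joint arm with a two-finger parallel gripper is mounted at the origin on the work surface. World frame = base frame: x ahead of the robot, y to its left, z up, the work surface at z = 0. Lengths are in m, angles in rad, forces in N, time in s.
With the tool pointing down it reaches from about 0.375 to 0.9 m from the base axis. Payload 3.1 kg.
Tool frame: the origin (TCP) lies at the centre of the arm's flange, where the gripper is bolted on; the fingertips stand 173 mm ahead of it and the grasp point (between the pads) lies 155 mm ahead of it; z points along the fingers, y is the line along which they close (so a half turn about z gives the same grasp; the last joint's range is limited). The gripper opens to 85 mm and grips with 20 to 120 N. Pads are 22 mm wide; open, the fingers measure 114 mm over their backs; the gripper's body (76 mm by 85 mm) begins 54 mm behind the grasp point. The pads swing forward as they close: fully open they stand 13 mm farther back than shut.
Start: joints at [1.169, 0.527, 1.433, -0, 1.181, -0.178], TCP at [0.139, 0.609, 0.405] pointing down, gripper open.
Joint ranges: [-3.08, 3.08], [-0.75, 2.2], [0.22, 2.44], [-1.43, 4.57], [0, 2.65], [-2.85, 2.85]. Speed limits (rad/s): [2.79, 2.79, 3.14, 3.14, 3.14, 3.14].

INTERFACE

Orientations are given as a unit quaternion [x, y, z, w].
In Python, from station import * gives the robot as it stands.
- The arm moves only by the shell command python3 -m jog 'ROWS' [OPENING] [FORCE]. ROWS is a JSON object of lists of equal length, an entry for each row: "linear": the shift along the world's x, y, z in mm, a list of three; "turn": the turn about the world's z in units of 5 degrees (1.0 is 5 degrees). A call has 1 to 12 rows; each row shifts and turns the commanded pose from where the row before left it; what a row does not reach is not made up. A row lasts 1/8 s, in which the tool goes at most 62.5 mm and 10.7 degrees, less where a joint would pass 70% of its speed; a pose out of reach is approached as far as the arm can. A call is refused whole if a number of a shift passes 62.5 or a number of a turn 1, either way. A call with a gripper value outside its range is refused whole. OPENING is the opening, from 0 (shut) to 1 (fully open), set as the call begins (- or left out, the last holds). The fingers move at their own pace and stop on an object; FORCE is the grip in N (left out, the last holds). Time passes only in rows, so rows that do not move let the fingers close. It gives the time, the measured TCP pose, the force, the opening and the grip force at its end, in the units of the state.
- sense(): the state, without advancing time (a new reading comes with each control period).
- snapshot(name): name is "scene" or "side" or "wrist"; returns the picture (400x640x3 uint8, red, green, blue); there is no depth.
- get_calibration(name): a dict with "fx", "fy", "cx", "cy" (pixels), "dist_coeffs" ([k1, k2, p1, p2, k3] as OpenCV has them; the pictures are not rectified), "world_to_cam" (4x4, takes a point from world to camera coordinates). Camera axes: x right, y down, z forward; pixel columns grow to the right and rows downward; lengths in m; the calibration is good to about 2 mm. A picture is of the moment at which its call begins: read the wrist's pose just before it. get_calibration takes no time and is no camera call; for the wrist camera it gives the pose at the moment of the call.
- sign_off(): hands the job in; it is judged then, once.
The state is a dict: "t": time; "q": joint angles; "qd": joint speeds; "tau": joint torques, N m; "tcp_pos": TCP position; "tool_rot": TCP orientation; "force": force on the tool from outside, world axes, zero at the start; "ft_torque": the same for the moment, N m; "finger_gap": opening from 0.0 (shut) to 1.0 (fully open); "gripper_force": force on a finger pad.
Only numpy, scipy, OpenCV 4.12 (cv2) and the standard library are available. Lean on these libraries where they do the work, as an engineer would, in place of code of your own. Each camera call takes 0.05 s, during which the arm holds its last target. There are 200 camera calls.

TASK

The spectrometer's telescope arm is locked straight through by a yellow-knobbed ball-lock pin. Pull the pin up until it is clear of the green index block, swing the arm round to the brass stop block with the red thumbscrew, feel for that block's hole and push the pin through it until it clicks fully home, then let go. Ease it by hand, never force the pin against the metal, and leave the prism, the glass slabs and the lens where they are.

Things in the scene. Friction and masses are not known exactly. Their poses are not given: they have to be found in the camera images.
- base: spectrometer on a green cast base, too heavy to shift. Origin on the bench on the vertical main axis, z up; bearings run counter-clockwise from its x axis. Black circle 160 mm wide, 97 mm up; prism table 84 mm wide, 138 mm up. Fixed collimator at bearing 70.5 deg: tube 139 to 173 mm up, reaching 236 mm out
- home_hole (a point): top centre of the through hole (13 mm) in the green home block, where the pin starts: 150 mm from the main axis, bearing 160.5 deg, 60 mm above the bench. Block 40 mm radially x 32 x 10 mm thick, open air below
- stop_nominal (a point): NOMINAL place of the hole in the brass stop block, 39 deg (0.681 rad) counter-clockwise from home. The block is hand-clamped: its real hole (13 mm) is on the same 150 mm circle, but up to 5.5 deg (14.4 mm) to either side; it is not measured. Block 76 mm along the circle x 40 x 10 mm thick, top 60 mm up, hole at mid-length, open air below, red thumbscrew on its outer face
- telescope_arm (a joint): angle of the arm about the main axis, rad: 0 pinned at home, growing counter-clockwise from above, 0.585 to 0.777 when over the stop block's hole. Free from -0.2 to 1.0, light friction (0.2 N m, 1.3 N at the pin), stays where left. It carries the telescope 90 deg counter-clockwise from the lug: tube up to 173 mm high, reaching 236 mm out
- lug_bush (a point): top centre of the brass-ringed vertical hole (13 mm) in the arm's grey lug, which guides the pin; x points outward, z up. 150 mm from the main axis, 84 mm above the bench. Lug 34 mm wide, 18 mm thick; its underside passes 6 mm above the tops of the two blocks
- pin: ball-lock pin, about 85 g. Origin: centre of the collar's underside, z up. Steel shank 12 mm thick, 44 mm long below the origin, the last 2.5 mm tapering to 9 mm. Collar 20 mm wide, 4 mm high. Fully home: origin at lug_bush. Raised 20 mm its nose is clear of the blocks; up to 40 mm the lug still guides it, so the raised pin can swing the arm
- pin_knob (a point): middle of the pin's yellow knob, a cylinder 24 mm wide and 30 mm high, on the pin's axis; the place to grip. It is 23 mm above the pin's origin, so the knob's lower end is 8 mm above the lug when the pin is home
- pin_balls (a point): on the pin's axis between its two sprung balls, 37 mm below the origin; they stand out 1.8 mm each. No release button: they give way to a firm pull or push of about 12 N (10 to 16). Home, they lie just under the block; raised 16 mm they snap out in the gap between block and lug, and need that force again either way
- prism: small 60 deg glass prism, 32 mm sides, 34 mm high, loose on the prism table; origin at the centre of its underside; leave alone
- slab_left: clear glass slab 75 x 50 x 18 mm lying on the bench, origin at the centre of its underside; leave alone
- slab_right: clear glass slab 75 x 50 x 18 mm lying on the bench, origin at the centre of its underside; leave alone
- lens: red-rimmed lens 50 mm across, 9.5 mm thick, lying on the bench near the robot, origin at the centre of its underside; leave alone
Things that resemble listed ones, but are neither listed nor needed, are in the scene too. Of the things that look like the pin, the middle-sized one is meant.

How it is judged:
On the way, in this order (a step that is already met when the one before it is completed fails the run):
1. the pin is pulled up clear of the home block (raised 19 mm or more) (z of pin in the frame of lug_bush above 0.019 m), for 0.1 s.
2. the arm is swung to the stop block with the pin out of its way (value of joint telescope_arm between 0.565 and 0.797 rad and (z of pin in the frame of lug_bush above 0.012 m or horizontal distance between pin and lug_bush above 0.02 m)), for 0.1 s.
At the end, for the whole second after the job is handed in: the pin is fully home (collar within 2 mm of the lug's top, upright within 0.08 rad, centred within 3 mm) with the arm at the stop block (arm angle 0.565 to 0.797 rad, where only the stop block's hole lets it go home), pin and arm at rest and let go (z of pin in the frame of lug_bush between -0.002 and 0.002 m and horizontal distance between pin and lug_bush below 0.003 m and angle between the z axis of pin and the z axis of lug_bush, either way round below 0.08 rad and value of joint telescope_arm between 0.565 and 0.797 rad and linear speed of pin below 0.02 m/s and velocity of joint telescope_arm between -0.03 and 0.03 rad/s); the robot touches nothing.
It fails at once if the pin is forced against the instrument with more than 80 N (all their contacts added up: nose, collar, balls and the sides of the shank in the holes) (contact force between pin and base above 80 N).
It fails at once if the prism is shifted by more than 10 mm (distance of prism from where it was at the start of the episode above 0.01 m).
It fails at once if a glass slab or the lens is shifted by more than 15 mm (distance of any of slab_left, slab_right, lens from where it was at the start of the episode above 0.015 m).
It also fails if it takes over 72 s, if anything falls off the work surface, if the arm or the gripper's body presses on something with over 40 N, if the wrist force passes 120 N, or if a joint passes its speed limit or range.

## Working session

There is one attempt and no reset: what is moved stays moved. The work goes in short steps, Python scripts to look and compute and a shell command to move; the robot and the scene stay as the last step left them, time stands still between calls to the robot, and variables do not carry over. Pictures are saved under pics/ and viewed, at most 10 in all, crops included, and the job is handed in when it is done.

```bash
mkdir -p pics; python3 - <<'E'
from station import *
import cv2
for n in ("scene","side"):
    cv2.imwrite(f"pics/{n}0.png",snapshot(n)[:,:,::-1])
s=sense();print(s['t'],s['tcp_pos'],s['tool_rot'],s['finger_gap'],s['force'])
for n in ("scene","side","wrist"):print(n,get_calibration(n))
E
```

```text
0.1 [0.13856383 0.60913552 0.40384635] [ 1.11668957e-01  9.93745001e-01 -9.19245670e-04 -2.66767815e-04] 0.9972017065669107 [ 0.5788507   0.51060196 -0.12373677]
scene {'fx': 393.81331745662345, 'fy': 393.81331745662345, 'cx': 320.9662912924614, 'cy': 197.19909261969886, 'dist_coeffs': array([-0.07007242,  0.        ,  0.        ,  0.        ,  0.        ]), 'world_to_cam': array([[ 0.79175387,  0.61083592,  0.0022976 , -0.45635611],
       [ 0.41895472, -0.54029617, -0.72976503, -0.11264189],
       [-0.44452531,  0.57875688, -0.68369418,  1.15578703],
       [ 0.        ,  0.        ,  0.        ,  1.        ]])}
side {'fx': 362.11164291631417, 'fy': 362.11164291631417, 'cx': 320.00365642660023, 'cy': 197.68743220305373, 'dist_coeffs': array([-0.02758449,  0.        ,  0.        ,  0.        ,  0.        ]), 'world_to_cam': array([[ 0.99665694, -0.08143639,  0.0065618 , -0.50291011],
       [-0.04990313, -0.67039061, -0.74032838,  0.15245032],
       [ 0.06468864,  0.73752596, -0.67221339,  0.68898786],
       [ 0.        ,  0.        ,  0.        ,  1.        ]])}
wrist {'fx': 290.39757655482447, 'fy': 290.39757655482447, 'cx': 316.9488632531819, 'cy': 203.4363131689916, 'dist_coeffs': array([-0.05122727,  0.        ,  0.        ,  0.        ,  0.        ]), 'world_to_cam': array([[ 0.22290643,  0.9748385 , -0.00161621, -0.62361227],
       [ 0.93149587, -0.21250625,  0.29522286, -0.03712173],
       [ 0.28745115, -0.06731257, -0.95542705,  0.37986391],
       [ 0.        ,  0.        ,  0.        ,  1.        ]])}
```

View pics/scene0.png

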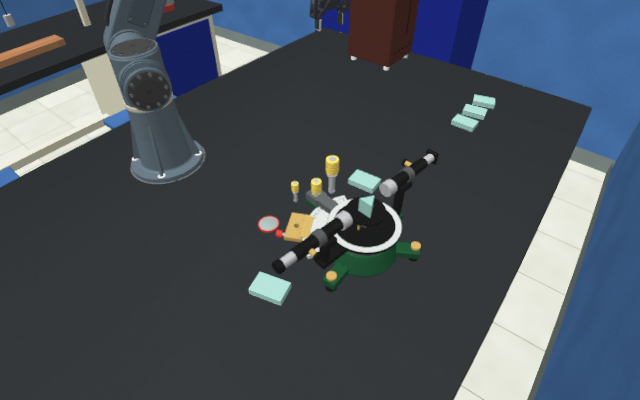

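View pics/side0.png

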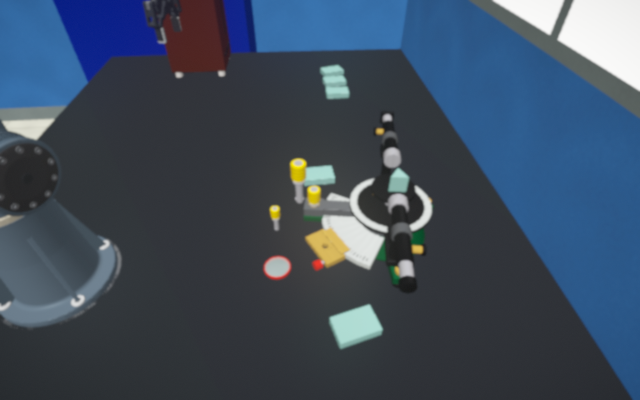

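The images show three things that could be taken for the pin:

| Candidate | scene | side |
|---|---|---|
| Small | (295,186) | (275,212) |
| Medium, standing in the grey lug | (316,186) | (314,195) |
| Large | (332,162) | (298,170) |

I choose the medium one, which sits in the lug. The brass block's hole shows at about (296,226) in scene and (325,246) in side. I'll check this in one close crop.

```bash
python3 - <<'E'
import cv2,numpy as np
a=cv2.imread("pics/scene0.png")[140:290,250:350];b=cv2.imread("pics/side0.png")[150:300,260:360]
r=lambda i:cv2.resize(i,None,fx=4,fy=4,interpolation=cv2.INTER_CUBIC)
cv2.imwrite("pics/crop0.png",np.hstack([r(a),r(b)]))
E
```

```text
(no output)
```

View pics/crop0.png

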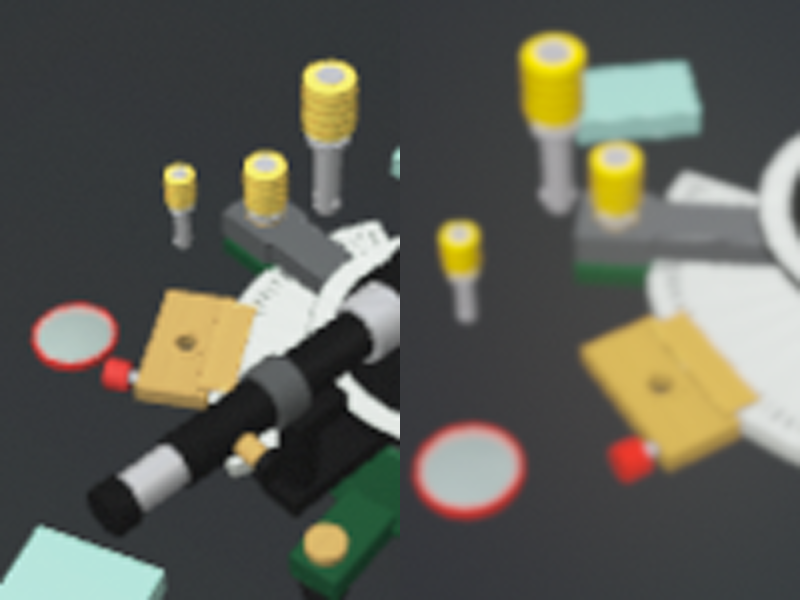

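The crop confirms the choice: the medium knob stands on the grey lug, over the green block. Its knob top is at scene (316.5,180) and side (314,189.3). The brass hole is at scene (296.5,225.5) and side (325,246).

```bash
cat > h.py <<'E'
from station import *
import cv2,numpy as np
from scipy.optimize import least_squares
def K(c): return np.array([[c['fx'],0,c['cx']],[0,c['fy'],c['cy']],[0,0,1.]])
def proj(c,p):
    W=c['world_to_cam']; return cv2.projectPoints(np.array(p,float).reshape(-1,1,3),cv2.Rodrigues(W[:3,:3])[0],W[:3,3],K(c),c['dist_coeffs'])[0][:,0]
def onz(c,uv,z):
    x,y=cv2.undistortPoints(np.array([[uv]],float),K(c),c['dist_coeffs'])[0,0]
    W=c['world_to_cam'];R=W[:3,:3];o=-R.T@W[:3,3];d=R.T@[x,y,1];return o+d*(z-o[2])/d[2]
E
python3 - <<'E'
from h import *
S,D=get_calibration('scene'),get_calibration('side')
obs=dict(knob=((316.5,180),(314,189.3),.122),hole=((296.5,225.5),(325,246),.060))
P={}
for k,(a,b,z) in obs.items():
    t=least_squares(lambda p:np.r_[proj(S,p)[0]-a,proj(D,p)[0]-b],[.3,.4,z])
    f=least_squares(lambda p:np.r_[proj(S,[*p,z])[0]-a,proj(D,[*p,z])[0]-b],[.3,.4])
    print(k,t.x.round(4),t.cost.round(2),f.x.round(4),f.fun.round(1),onz(S,a,z)[:2].round(4),onz(D,b,z)[:2].round(4));P[k]=f.x
k,h=P['knob'],P['hole'];m=(k+h)/2;d=h-k;L=np.hypot(*d);n=np.array([-d[1],d[0]])/L
c=m+n*np.sqrt(.15**2-L*L/4);print('chord ang',np.degrees(2*np.arcsin(L/.3)),'axis',c)
v=k-c;print('pin bearing',np.degrees(np.arctan2(v[1],v[0])))
# table ring check: white ring outer in side
im=cv2.imread('pics/side0.png');g=(im.min(2)>170).astype(np.uint8);
print(proj(S,[*c,.097]),proj(D,[*c,.097]))
for R in(.08,):
    th=np.linspace(0,2*np.pi,60);pts=np.c_[c[0]+R*np.cos(th),c[1]+R*np.sin(th),0*th+.097]
    for n,C in(('scene',S),('side',D)):
        i=cv2.imread(f'pics/{n}0.png')
        q=(proj(C,pts)*4).astype(np.int32);i=cv2.resize(i,None,fx=4,fy=4);cv2.polylines(i,[q],True,(0,0,255),1)
        cv2.circle(i,tuple((proj(C,[*k,.122])[0]*4).astype(int)),4,(255,0,255),1)
        o=(280,130) if n=='scene' else (300,130)
        cv2.imwrite(f'pics/o_{n}.png',i[o[1]*4:(o[1]+150)*4,o[0]*4:(o[0]+ (100 if n=='scene' else 150))*4][:, :400 if n=='scene' else 600])
a=cv2.imread('pics/o_scene.png');b=cv2.imread('pics/o_side.png')[:, 200:];cv2.imwrite('pics/o.png',np.hstack([cv2.resize(a,(400,600)),b]))
E
```

```text
knob [0.4985 0.0829 0.1213] 0.83 [0.4987 0.0823] [-0.4  0.9 -0.1 -0.9] [0.4974 0.0852] [0.4987 0.0797]
hole [ 0.5128 -0.0083  0.0577] 0.19 [ 0.5131 -0.0099] [-0.5  0.2  0.2 -0.5] [ 0.5136 -0.0086] [ 0.5126 -0.0111]
chord ang 36.217541191026655 axis [0.64674594 0.0583461 ]
pin bearing 170.8247584137076
[[364.06560426 223.55845667]] [[390.22092094 202.40868698]]
```

View pics/o.png

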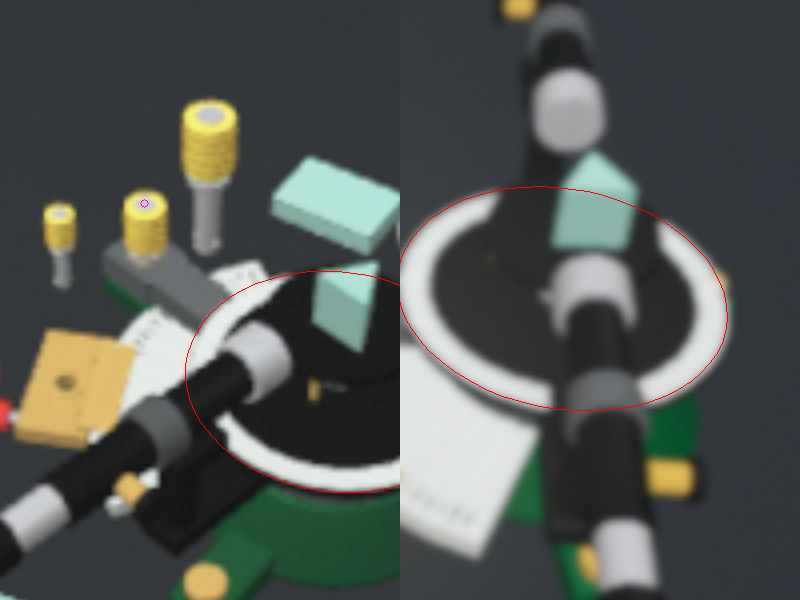

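The model matches both views: the red 160 mm circle lies on the ring. That puts the axis at (0.647,0.058) and the stop hole about 0.63 rad round. Next I'll locate the decoys, lens and slabs so I can choose the finger direction.

```bash
python3 - <<'E'
from h import *
S,D=get_calibration('scene'),get_calibration('side')
for n,a,b in[('big foot',(331.7,192),(299,202)),('big top',(332.5,158.5),(298,163)),('small top',(295,183),(275,208.5)),('small foot',(295.5,201.5),(276.5,230)),('lens',(269,224),(277,267)),('slabL',(365,180),(319,174))]:
    t=least_squares(lambda p:np.r_[proj(S,p)[0]-a,proj(D,p)[0]-b],[.5,.1,.1]);print(n,t.x.round(3),t.cost.round(1))
s=sense();print(s['tcp_pos'],s['tool_rot'],s['t'])
from scipy.spatial.transform import Rotation as R
print(R.from_quat(s['tool_rot']).as_matrix().round(3))
E
```

```text
big foot [ 0.469  0.185 -0.005] 0.4
big top [0.471 0.183 0.111] 0.2
small top [0.419 0.097 0.061] 0.3
small foot [ 0.417  0.097 -0.004] 0.2
lens [ 0.419 -0.006 -0.001] 0.1
slabL [0.523 0.264 0.013] 0.1
[0.13856383 0.60913552 0.40384635] [ 1.11668957e-01  9.93745001e-01 -9.19245670e-04 -2.66767815e-04] 0.1
[[-0.975  0.222 -0.001]
 [ 0.222  0.975 -0.002]
 [ 0.    -0.002 -1.   ]]
```

```bash
python3 -m jog '{"linear":[[30,-44,0],[30,-44,0],[30,-44,0],[30,-44,0],[30,-44,0],[30,-44,0],[30,-44,0],[30,-44,0],[30,-44,0],[30,-44,0],[30,-44,0],[30,-43,0]],"turn":[0,0,0,0,0,0,0,0,0,0,0,0]}' 0.6 40; python3 - <<'E'
from h import *
s=sense();C=get_calibration('wrist');i=snapshot('wrist')[:,:,::-1].copy()
print(s['tcp_pos'],s['force'],s['finger_gap'],proj(C,[[.4987,.0823,.122],[.5131,-.0099,.06]]),C['world_to_cam'].tolist())
cv2.imwrite('pics/w1.png',i)
E
```

```text
t: 1.6
tcp_pos: [0.4993, 0.0808, 0.4045]
tool_rot: [0.112, 0.994, 0.0, -0.0]
force: [0.6, -0.1, -0.1]
finger_gap: 0.599
gripper_force: 0.0
[0.49931996 0.08075055 0.40446026] [ 0.59960964 -0.13402388 -0.08905577] 0.5994738885027641 [[318.81001301 200.63136094]
 [242.83599285 214.13737354]] [[0.22335881423877577, 0.9747361995618827, 0.00042587029521892517, -0.18997950467665684], [0.9313237381031391, -0.2135398338418067, 0.2950200572985039, -0.48540464527322863], [0.2876576697177514, -0.06549870705955907, -0.9554909651200698, 0.24099227020612626], [0.0, 0.0, 0.0, 1.0]]
```

View pics/w1.png

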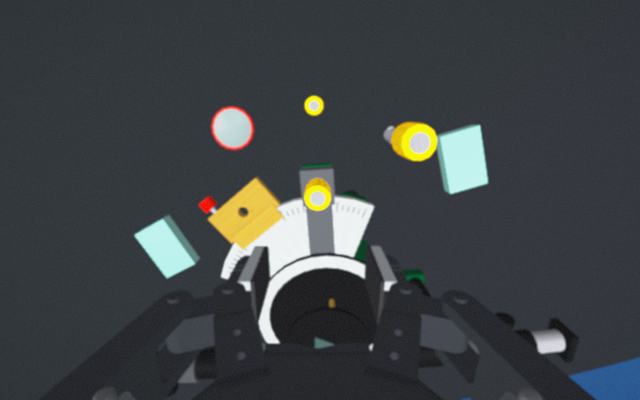

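The wrist view shows the medium knob's top at (317.5,198), between the fingers and over the lug. The brass hole is at (243,212). I'll refine the positions with these.

```bash
python3 - <<'E'
from h import *
C=get_calibration('wrist');i=cv2.imread('pics/w1.png').astype(int)
def cen(x,y,r,f):
    q=i[y-r:y+r+1,x-r:x+r+1];m=f(q);v,u=np.nonzero(m);return np.array([x-r+u.mean(),y-r+v.mean()]),m.sum()
kt=cen(317,198,7,lambda q:(q.max(2)-q.min(2)<60)&(q.min(2)>110))
ho=cen(243,212,6,lambda q:q.max(2)<110)
print(kt,ho)
k=onz(C,kt[0],.122)[:2];h=onz(C,ho[0],.060)[:2]
L=np.hypot(*(h-k));d=(h-k)/L;c=(k+h)/2+np.array([-d[1],d[0]])*np.sqrt(.15**2-L*L/4)
print('k',k,'h',h,'ang',2*np.arcsin(L/.3),'axis',c)
E
```

```text
(array([317.2866242 , 198.07643312]), np.int64(157)) (array([243.25641026, 210.87179487]), np.int64(39))
k [0.50242627 0.07579601] h [ 0.51609229 -0.0145529 ] ang 0.6190131817500826 axis [0.650525   0.05198916]
```

```bash
python3 -m jog '{"linear":[[0,0,0],[0,0,0],[0,0,0]],"turn":[0,0,0]}'; python3 - <<'E'
from h import *
s=sense();C=get_calibration('wrist');i=snapshot('wrist')[:,:,::-1].astype(int);print(s['tcp_pos'],s['qd'])
print(proj(C,[[.4987,.0823,.122],[.5131,-.0099,.06]]))
def cen(x,y,r,f):
    q=i[y-r:y+r+1,x-r:x+r+1];m=f(q);v,u=np.nonzero(m);return np.array([x-r+u.mean(),y-r+v.mean()]),m.sum()
kt=cen(319,198,9,lambda q:(q.max(2)-q.min(2)<60)&(q.min(2)>110))
ho=cen(245,212,7,lambda q:q.max(2)<110)
print(kt,ho)
k=onz(C,kt[0],.122)[:2];h=onz(C,ho[0],.060)[:2]
L=np.hypot(*(h-k));d=(h-k)/L;c=(k+h)/2+np.array([-d[1],d[0]])*np.sqrt(.15**2-L*L/4)
print('k',k,'h',h,'ang',2*np.arcsin(L/.3),'axis',c)
E
```

```text
t: 2.02
tcp_pos: [0.4978, 0.0835, 0.4046]
tool_rot: [0.111, 0.994, 0.0, -0.0]
force: [0.1, 0.2, -0.5]
finger_gap: 0.6
gripper_force: 0.0
[0.49776253 0.08353243 0.40460548] [ 0.00246402 -0.00122471 -0.00574834 -0.00092541 -0.00178746 -0.00279103]
[[316.23504603 202.98242679]
 [240.92428495 215.81723569]]
(array([316.03225806, 200.32903226]), np.int64(155)) (array([241.45945946, 212.56756757]), np.int64(37))
k [0.49621295 0.08267777] h [ 0.50945391 -0.00812303] ang 0.6217051754848149 axis [0.64414978 0.05788472]
```

```bash
python3 -m jog '{"linear":[[-1,-1,-30],[0,0,-30],[0,0,-20],[0,0,-10],[0,0,-5],[0,0,0],[0,0,0]],"turn":[0,0,0,0,0,0,0]}'; python3 - <<'E'
from h import *
s=sense();C=get_calibration('wrist');i=snapshot('wrist')[:,:,::-1];cv2.imwrite('pics/w2.png',i);i=i.astype(int);print(s['tcp_pos'])
p=proj(C,[[.4962,.0827,.122],[.5131,-.0099,.06]]);print(p)
m=((i.max(2)-i.min(2)<60)&(i.min(2)>110)).astype(np.uint8)
x,y=p[0].astype(int);r=22
hs=cv2.cvtColor(np.uint8(i),cv2.COLOR_BGR2HSV);ye=cv2.inRange(hs,(22,150,60),(35,255,255));n,l,st,ce=cv2.connectedComponentsWithStats(ye)
print([(st[j].tolist(),ce[j].round(1).tolist()) for j in range(1,n) if st[j][4]>80])
n,l,st,ce=cv2.connectedComponentsWithStats(m)
for j in range(1,n):
    if abs(ce[j]-p[0]).max()<40 and st[j][4]>40: print('top',st[j],ce[j],onz(C,ce[j],.122))
E
```

```text
t: 2.95
tcp_pos: [0.4979, 0.0815, 0.3104]
tool_rot: [0.112, 0.994, 0.0, 0.001]
force: [-0.1, 0.9, -0.3]
finger_gap: 0.598
gripper_force: 0.0
[0.497916   0.0814527  0.31039835]
[[318.88167363 243.68353071]
 [215.4194323  252.08093139]]
[([298, 89, 28, 29, 426], [311.6, 102.8]), ([423, 127, 75, 60, 2607], [456.3, 154.2]), ([171, 206, 91, 86, 3510], [216.6, 248.7]), ([297, 210, 40, 52, 1202], [316.8, 232.9])]
top [ 238  196  159  138 9145] [317.17648989 268.93449973] [0.51250163 0.07794084 0.122     ]
top [306 234  22  21 358] [316.63687151 243.92178771] [0.496054   0.08136679 0.122     ]
```

View pics/w2.png

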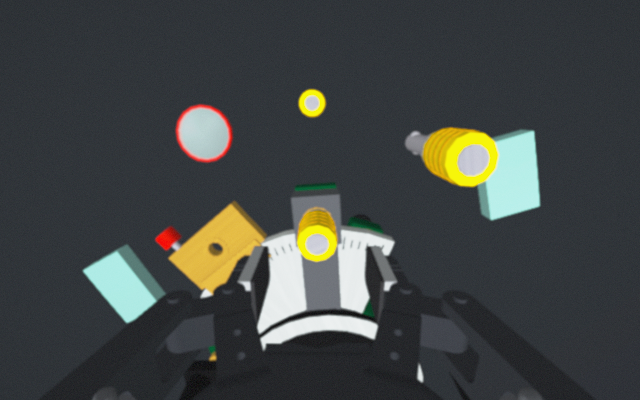

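The knob top is at (316.6,243.9), centred between the fingers, and only about 2 mm off in x. I'll go down and close.

```bash
python3 -m jog '{"linear":[[-1.5,0,-20],[0,0,-15],[0,0,-9],[0,0,0],[0,0,0]],"turn":[0,0,0,0,0]}' && python3 -m jog '{"linear":[[0,0,0],[0,0,0],[0,0,0],[0,0,0],[0,0,0],[0,0,0]],"turn":[0,0,0,0,0,0]}' 0 80
```

```text
t: 3.62
tcp_pos: [0.4964, 0.0814, 0.2659]
tool_rot: [0.112, 0.994, 0.0, 0.0]
force: [0.2, -0.0, 0.1]
finger_gap: 0.598
gripper_force: 0.0
t: 4.38
tcp_pos: [0.4963, 0.0814, 0.2664]
tool_rot: [0.112, 0.994, 0.0, 0.001]
force: [-1.5, 0.3, 5.7]
finger_gap: 0.259
gripper_force: 78.1
```

```bash
python3 -m jog '{"linear":[[0,0,2],[0,0,2],[0,0,2],[0,0,2],[0,0,2],[0,0,2],[0,0,0]],"turn":[0,0,0,0,0,0,0]}' && python3 -m jog '{"linear":[[0,0,2],[0,0,2],[0,0,2],[0,0,2],[0,0,2],[0,0,2],[0,0,2],[0,0,0],[0,0,0]],"turn":[0,0,0,0,0,0,0,0,0]}'
```

```text
t: 5.25
tcp_pos: [0.4963, 0.0814, 0.2781]
tool_rot: [0.112, 0.994, 0.0, 0.0]
force: [0.7, -0.5, -0.4]
finger_gap: 0.257
gripper_force: 78.8
t: 6.38
tcp_pos: [0.4962, 0.0814, 0.2919]
tool_rot: [0.112, 0.994, 0.0, 0.0]
force: [1.1, -0.3, -0.8]
finger_gap: 0.255
gripper_force: 78.7
```

```bash
python3 - <<'E'
import numpy as np
v=np.array([-.148,.0244])*1000
v*=150/np.hypot(*v);b=np.arctan2(v[1],v[0])
a=b+np.linspace(0,.62,13);p=150*np.c_[np.cos(a),np.sin(a)];print(np.diff(p,axis=0).round(1).tolist(),(p[-1]-p[0]).round(1))
E
```

```text
[[-1.1, -7.7], [-0.7, -7.7], [-0.3, -7.7], [0.1, -7.7], [0.5, -7.7], [0.9, -7.7], [1.3, -7.6], [1.7, -7.6], [2.1, -7.5], [2.5, -7.3], [2.9, -7.2], [3.2, -7.0]] [ 13.4 -90.5]
```

```bash
python3 -m jog '{"linear":[[-1.1,-7.7,0],[-0.7,-7.7,0],[-0.3,-7.7,0],[0.1,-7.7,0]],"turn":[0,0,0,0]}' && python3 -m jog '{"linear":[[0.5,-7.7,0],[0.9,-7.7,0],[1.3,-7.6,0],[1.7,-7.6,0]],"turn":[0,0,0,0]}' && python3 -m jog '{"linear":[[2.1,-7.5,0],[2.5,-7.3,0],[2.9,-7.2,0],[3.2,-7.0,0],[0,0,0],[0,0,0],[0,0,0]],"turn":[0,0,0,0,0,0,0]}'; python3 - <<'E'
from h import *
a=snapshot('scene')[140:290,250:350,::-1];b=snapshot('side')[150:300,260:360,::-1]
r=lambda i:cv2.resize(i,None,fx=4,fy=4,interpolation=cv2.INTER_CUBIC)
cv2.imwrite("pics/crop1.png",np.hstack([r(a),r(b)]))
E
```

```text
t: 6.88
tcp_pos: [0.4944, 0.0499, 0.2918]
tool_rot: [0.112, 0.994, 0.0, 0.0]
force: [1.3, 2.2, -1.0]
finger_gap: 0.259
gripper_force: 79.1
t: 7.38
tcp_pos: [0.4989, 0.0195, 0.2918]
tool_rot: [0.112, 0.994, 0.0, 0.0]
force: [2.8, 2.5, -1.1]
finger_gap: 0.256
gripper_force: 79.2
t: 8.25
tcp_pos: [0.5095, -0.0091, 0.2918]
tool_rot: [0.112, 0.994, -0.0, 0.001]
force: [4.2, 1.3, -0.9]
finger_gap: 0.251
gripper_force: 79.2
```

View pics/crop1.png

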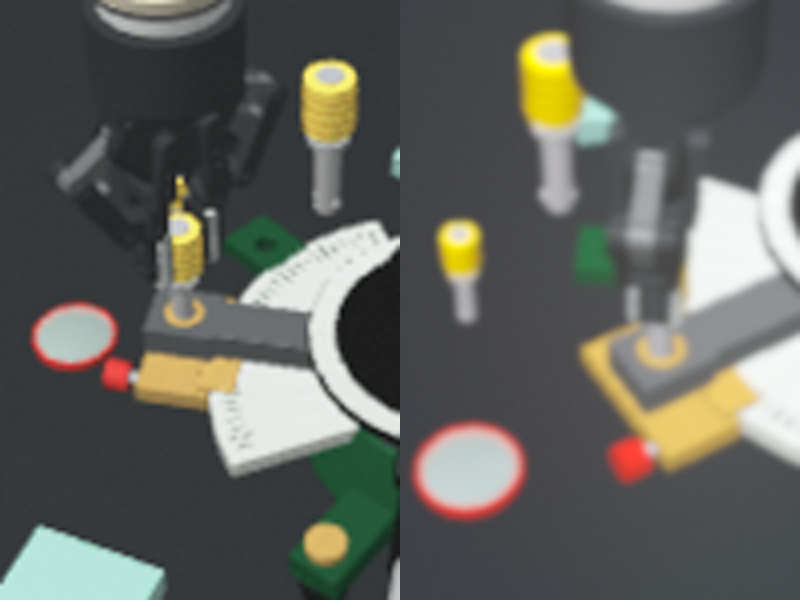

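The pin is clearly raised: the bright shank shows above the brass ring, the lug is over the brass block and the home block is empty. The bush ring is at scene (296,218) and side (325.3,237). I'll compare it with the hole in the same cameras.

```bash
python3 - <<'E'
from h import *
ax=np.array([.6443,.0570])
for n,b,h in(('scene',(296,218),(296.5,225.5)),('side',(325.3,237),(325,246))):
    C=get_calibration(n);B=onz(C,b,.084)[:2];H=onz(C,h,.06)[:2];d=(H-B)*1000
    r=(H-ax)/np.hypot(*(H-ax));t=np.array([-r[1],r[0]]);print(n,B,H,'rad',d@r,'tang',d@t)
E
```

```text
scene [ 0.51337516 -0.00848464] [ 0.51361617 -0.00857491] rad -0.17492742799330932 tang 0.1887702539472547
side [ 0.51287616 -0.01016249] [ 0.51262194 -0.01113784] rad 0.674028846000897 tang 0.7494102267558467
```

```bash
python3 -m jog '{"linear":[[0.6,-0.3,-1],[0,0,-1],[0,0,-1],[0,0,-1],[0,0,0]],"turn":[0,0,0,0,0]}' && python3 -m jog '{"linear":[[0,0,-1],[0,0,-1],[0,0,0]],"turn":[0,0,0]}'&& python3 -m jog '{"linear":[[0,0,-1],[0,0,-1],[0,0,0]],"turn":[0,0,0]}'
```

```text
t: 8.98
tcp_pos: [0.5098, -0.0092, 0.2875]
tool_rot: [0.112, 0.994, 0.0, -0.0]
force: [5.0, 1.2, -1.1]
finger_gap: 0.256
gripper_force: 79.2
t: 9.35
tcp_pos: [0.5099, -0.0093, 0.2854]
tool_rot: [0.112, 0.994, 0.0, -0.0]
force: [5.1, 1.8, -1.8]
finger_gap: 0.253
gripper_force: 79.1
t: 9.72
tcp_pos: [0.5099, -0.0093, 0.2835]
tool_rot: [0.112, 0.994, 0.0, -0.0]
force: [4.6, 1.6, -1.6]
finger_gap: 0.256
gripper_force: 79.1
```

```bash
python3 -m jog '{"linear":[[0,0,-1],[0,0,-1],[0,0,0]],"turn":[0,0,0]}' && python3 -m jog '{"linear":[[0,0,-1],[0,0,-1],[0,0,0]],"turn":[0,0,0]}'&& python3 -m jog '{"linear":[[0,0,-1],[0,0,-1],[0,0,0]],"turn":[0,0,0]}'
```

```text
t: 10.1
tcp_pos: [0.5099, -0.0093, 0.2817]
tool_rot: [0.112, 0.994, 0.0, 0.0]
force: [5.5, 2.7, 0.3]
finger_gap: 0.26
gripper_force: 79.2
t: 10.48
tcp_pos: [0.5099, -0.0093, 0.2801]
tool_rot: [0.112, 0.994, -0.0, 0.0]
force: [3.9, 2.4, 5.7]
finger_gap: 0.26
gripper_force: 79.5
t: 10.85
tcp_pos: [0.5099, -0.0093, 0.2774]
tool_rot: [0.112, 0.994, 0.0, 0.0]
force: [3.0, 1.3, 1.5]
finger_gap: 0.258
gripper_force: 79.4
```

```bash
python3 -m jog '{"linear":[[0,0,-1.5],[0,0,-1.5],[0,0,-1.5],[0,0,-1.5],[0,0,0]],"turn":[0,0,0,0,0]}' && python3 -m jog '{"linear":[[0,0,-1],[0,0,-1],[0,0,-1],[0,0,0]],"turn":[0,0,0,0]}'&& python3 -m jog '{"linear":[[0,0,-1],[0,0,-1],[0,0,0]],"turn":[0,0,0]}'
```

```text
t: 11.48
tcp_pos: [0.51, -0.0093, 0.2712]
tool_rot: [0.112, 0.994, 0.0, 0.0]
force: [5.0, 3.5, -0.7]
finger_gap: 0.261
gripper_force: 79.4
t: 11.98
tcp_pos: [0.51, -0.0093, 0.268]
tool_rot: [0.112, 0.994, 0.0, -0.0]
force: [5.3, 2.7, -3.9]
finger_gap: 0.258
gripper_force: 79.4
t: 12.35
tcp_pos: [0.5101, -0.0093, 0.2665]
tool_rot: [0.112, 0.994, 0.0, 0.0]
force: [4.6, 3.2, 1.9]
finger_gap: 0.261
gripper_force: 79.8
```

```bash
python3 -m jog '{"linear":[[0,0,-0.6],[0,0,0]],"turn":[0,0]}'
```

```text
t: 12.6
tcp_pos: [0.5101, -0.0093, 0.2664]
tool_rot: [0.112, 0.994, 0.0, 0.0]
force: [4.4, 3.5, 5.4]
finger_gap: 0.257
gripper_force: 80.0
```

The collar is on the lug: the tool stopped at the home height with force building. I'll let go and back straight up.

```bash
python3 -m jog '{"linear":[[0,0,0],[0,0,0],[0,0,0],[0,0,0]],"turn":[0,0,0,0]}' 0.6 && python3 -m jog '{"linear":[[0,0,10],[0,0,20],[0,0,30],[0,0,30],[0,0,30],[0,0,20],[-30,0,0],[-30,0,0],[0,0,0],[0,0,0]],"turn":[0,0,0,0,0,0,0,0,0,0]}'; python3 - <<'E'
from h import *
a=snapshot('scene')[140:290,250:350,::-1];b=snapshot('side')[150:300,260:360,::-1]
r=lambda i:cv2.resize(i,None,fx=4,fy=4,interpolation=cv2.INTER_CUBIC)
cv2.imwrite("pics/crop2.png",np.hstack([r(a),r(b)]))
E
```

```text
t: 13.1
tcp_pos: [0.5095, -0.0093, 0.2658]
tool_rot: [0.112, 0.994, -0.0, -0.001]
force: [-0.8, -0.4, 0.1]
finger_gap: 0.598
gripper_force: 0.0
t: 14.35
tcp_pos: [0.4506, -0.0095, 0.4068]
tool_rot: [0.112, 0.994, -0.0, 0.001]
force: [0.3, -0.0, -0.2]
finger_gap: 0.602
gripper_force: 0.0
```

View pics/crop2.png

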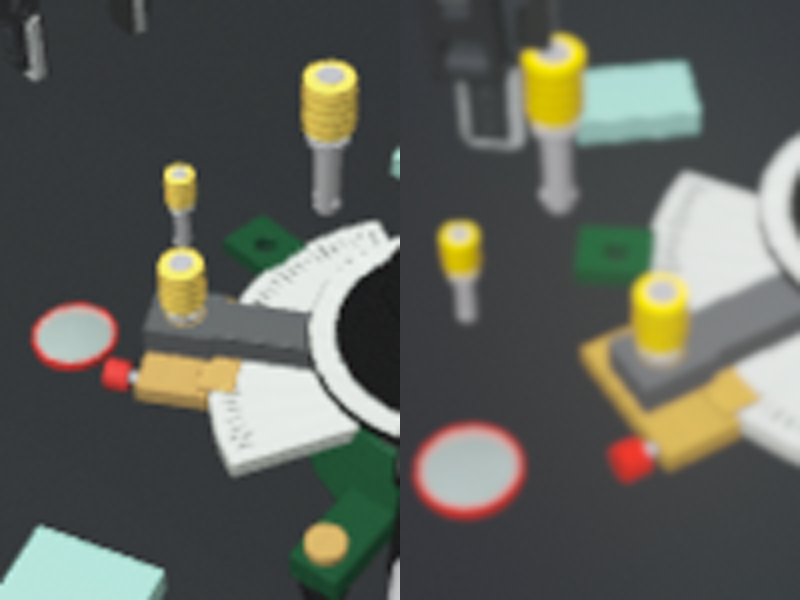

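The pin stands low on the lug over the brass block, as it did at home. Knob tops are at scene (295.3,205.5) and side (325.7,222.5). One height check before handing in.

```bash
python3 - <<'E'
from h import *
S,D=get_calibration('scene'),get_calibration('side')
for a,b in(((316.5,180),(314,189.3)),((295.3,205.5),(325.7,222.5))):
    print(least_squares(lambda p:np.r_[proj(S,p)[0]-a,proj(D,p)[0]-b],[.5,.1,.1]).x)
E
```

```text
[0.49850945 0.0829137  0.12128067]
[ 0.51299527 -0.00838621  0.12095236]
```

The knob is at the same height as when pinned at home, within 0.4 mm.

```bash
python3 -c "
from station import *
print(sign_off())"
```

```text
the job is handed in; nothing more can be done
None
```

The pin is in the brass stop block's hole and let go, with the collar down on the lug and the knob within about 0.4 mm of its home height; the prism, slabs and lens were not touched, and the job is handed in (no verdict was returned).

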